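# Close the twist-lock canister over its nested inner canister

## Robot

A 7-joint arm with a two-finger parallel gripper is mounted at the origin on the work surface. World frame = base frame: x ahead of the robot, y to its left, z up, the work surface at z = 0. Lengths are in m, angles in degrees, forces in N, time in s.
With the tool pointing down it reaches from about 0.425 to 0.875 m from the base axis. Payload 4.7 kg.
Tool frame: the origin (TCP) lies on the mounting face of the last link; the fingertips stand tcp_to_tips ahead of it and the grasp point (between the pads) lies 164 mm ahead of it (tcp_to_tips is the distance from the TCP to the fingertips, in m); z points along the fingers, y is the line along which they close (so a half turn about z gives the same grasp; the last joint's range is limited). The gripper opens to 87 mm and grips with 3 to 60 N. Pads are 19 mm wide; open, the fingers measure 117 mm over their backs; the gripper's body (75 mm by 190 mm) begins 51 mm behind the grasp point.
Start: joints at [-62.275, 18.392, -4.016, 83.108, 1.295, 78.541, -3.26], TCP at [0.294, 0.58, 0.405] pointing down, gripper open.
Joint ranges: [-163.93, 163.93], [-17.29, 119.83], [-79.2, 71.16], [3.27, 140.29], [-89.18, 269.18], [5.43, 117.66], [-154.24, 154.24]. Speed limits (degrees/s): [147.25, 147.25, 180, 180, 180, 180, 180].

## Interface

Orientations are given as [roll, pitch, yaw] about the fixed x, y, z axes, in that order (R = Rz(yaw) Ry(pitch) Rx(roll)).
In Python, from cell import get_obs, read_camera, sign_off, tcp_to_tips gives the robot as it stands.
- The arm moves only by the tool drive_tool, never from a script. Its argument "rows" is one flat list of numbers, 7 for each row, row after row: the shift along the tool's x, y, z in m, then the turn, a rotation vector about the tool's x, y, z in rad, then the gripper command: -1 is shut, 1 is fully open, values between are in proportion. In form: [tx, ty, tz, rx, ry, rz, fingers, tx, ty, tz, rx, ry, rz, fingers, ...]. A call has 1 to 5 rows; each row shifts and turns the commanded pose from where the row before left it, along the tool's axes as they then stand; what a row does not reach is not made up. A row lasts 1/8 s, in which the tool goes at most 62.5 mm and 10.7 degrees, less where a joint would pass 70% of its speed; a pose out of reach is approached as far as the arm can. A call is refused whole if a number of a shift passes 0.0625 or a number of a turn 0.188, either way. A call with a gripper value outside its range is refused whole. The fingers move at their own pace and stop on an object; "grip_force" is the grip in N (left out, the last holds). Time passes only in rows, so rows that do not move let the fingers close. It gives the time, the measured TCP pose, the force, the opening and the grip force at its end, in the units of the state.
- get_obs(): the state, without advancing time (a new reading comes with each control period).
- read_camera(name): name is "side" or "top" or "wrist"; returns a dict with "color" (400x640x3 uint8, blue, green, red), "fov_y" (degrees; the focal length in pixels is half the picture's height over the tangent of half this angle, whatever the lens; pixels are square), "cx", "cy" (the principal point, pixels), "cam_to_world" (4x4, takes a point from camera to world coordinates); the wrist camera has in their place "mount" (4x4, takes a point from camera to tool coordinates, whose origin is the TCP and whose axes are the flange's). Camera axes: x right, y up, looking along -z (the intrinsics and any distortion apply to the point x, -y, -z); pixel columns grow to the right and rows downward; lengths in m; the calibration is good to about 2 mm. A picture is of the moment at which its call begins: read the wrist's pose just before it. There is no depth.
- sign_off(): hands the job in; it is judged then, once.
The state is a dict: "time_s": time; "qpos": joint angles; "joint_velocities": joint speeds; "effort": joint torques, N m; "tool_pos": TCP position; "tool_rot": TCP orientation; "force": force on the tool from outside, world axes, zero at the start; "wrist_torque": the same for the moment, N m; "grip_width": finger opening in m; "grasp_force": force on a finger pad.
Only numpy, scipy, OpenCV 4.12 (cv2) and the standard library are available. Lean on these libraries where they do the work, as an engineer would, in place of code of your own. Each camera call takes 0.05 s, during which the arm holds its last target. There are 200 camera calls.

## Task

Close the grey canister on the tray: set the orange cap down over the small blue canister standing in it, with the cap's wing crosswise to the two black marks (in line with the white lugs) so that it drops right down onto the grey base, and let go of it. Then turn the cap clockwise (seen from above) as far as it goes, so that its wing lines up with the black marks; pushing one end of the wing round is enough. Leave the jar and the grooming tools where they are.

Things in the scene. Friction and masses are not known exactly. Their poses are not given: they have to be found in the camera images.
- cap: Orange cap (outer upper shell), 92 mm diameter, 70 mm tall, bore 83 mm by 66 mm deep, about 120 g, loose, open side down on the chair seat. Two lugs inside its lower edge at +x and -x: 18 mm wide, reaching in to 30.5 mm from the axis, 8 to 16 mm above the edge. Origin: centre of the lower edge, z up. A half turn makes no difference.
- cap_wing (a point): Centre of the top edge of the cap's wing, an upright bar standing on the cap's flat top: 116 mm long along the cap's x axis (ends overhang the cap's side by 12 mm), 12 mm thick, 28 mm high (70 to 98 mm above the cap's lower edge).
- base: Grey lower shell, fixed to the tray floor. Foot 104 mm diameter, 34 mm tall. Two black marks on the foot's rim at +x and -x show where the wing points when locked. Origin: centre of the underside, z up. The cap goes down only with its x axis 40 to 130 degrees counter-clockwise (from above, modulo a half turn) of the base's x axis and within 3 mm of centre; else it rides about 18 mm too high.
- shoulder (a point): Centre of the foot's flat upper face, 34 mm above the base's origin: the cap's lower edge rests here. A round step 77 mm diameter, 6 mm high stands on it and centres the cap inside; from its middle a hollow neck, 54 mm diameter, rises to 34 mm above the shoulder (top 7 mm tapers to 47 mm).
- lug (a point): Middle of one of two white lugs on the neck at the base's +x and -x, 19 to 26 mm above the shoulder, reaching 34.5 mm from the axis. Turned clockwise, the cap's lugs pass under them and meet a stop when the cap's x axis lies along the base's (within a few degrees). Only light friction resists, no spring: the cap stays as left.
- inner: Small blue closed canister with a steel band, 34 mm diameter, 54 mm tall, 60 g, standing loose inside the base's neck on its floor (40 mm above the base's origin), about 2.5 mm play; its top is 94 mm above the base's origin. It stays there and ends up inside the cap. Origin: centre of its underside.
- tray: Brown bamboo tray, 320 mm (x) by 300 mm (y), rim 20 mm high, floor 6 mm thick, fixed on the chair seat. Origin: centre of the underside.
- jar: Empty open glass jar, 70 mm diameter, 65 mm tall, loose on the chair seat; leave alone. Origin: centre of the underside.
- clipper: Black hair clipper with steel head lying on the tray, about 165 x 46 x 36 mm, long along its x axis; leave alone. Origin: underside, near the middle.
- trimmer: Steel edge trimmer lying on the tray, about 145 x 36 x 26 mm, long along its x axis; leave alone. Origin: underside, near the middle.
- comb: Blue comb lying flat on the tray, 165 x 28 x 5 mm, long along its x axis; leave alone. Origin: underside, middle.
Not all that is in view belongs to the job. There is more than one size of the inner; the one meant has the size given above. Leave any purple look-alike of the cap alone.

How it is judged (in metres and radians):
On the way:
1. the cap is fully down on the base over the blue canister, still unlocked (wing at least 20 degrees from the marks), and let go (z of cap in the frame of base between 0.03 and 0.0375 m and horizontal distance between cap and base below 0.006 m and angle between cap's own z axis and vertical below 0.08 rad and horizontal distance between inner and base below 0.007 m and angle between inner's own z axis and vertical below 0.15 rad and z of inner in the frame of base below 0.046 m and angle between the x axis of cap and the x axis of base, either way round above 0.35 rad and contact force between the fingers and cap below 0.2 N), for 0.2 s.
At the end, for the whole second after the job is handed in: The cap rests fully down on the base's shoulder (within 3.5 mm), centred within 6 mm and upright, turned home with its wing within 0.2 rad (11 degrees) of the black marks; the blue canister stands upright inside; the cap is still (z of cap in the frame of base between 0.03 and 0.0375 m and horizontal distance between cap and base below 0.006 m and angle between cap's own z axis and vertical below 0.08 rad and horizontal distance between inner and base below 0.007 m and angle between inner's own z axis and vertical below 0.15 rad and z of inner in the frame of base below 0.046 m and angle between the x axis of cap and the x axis of base, either way round below 0.2 rad and linear speed of cap below 0.02 m/s); the robot touches nothing.
It fails at once if the glass jar is shifted by more than 25 mm (distance of jar from where it was at the start of the episode above 0.025 m).
It fails at once if the clipper is shifted by more than 25 mm (distance of clipper from where it was at the start of the episode above 0.025 m).
It fails at once if the trimmer is shifted by more than 25 mm (distance of trimmer from where it was at the start of the episode above 0.025 m).
It fails at once if the comb is shifted by more than 25 mm (distance of comb from where it was at the start of the episode above 0.025 m).
It fails at once if the glass jar is tipped (angle between jar's own z axis and vertical above 0.4 rad).
It also fails if it takes over 56 s, if anything falls off the work surface, if the arm or the gripper's body presses on something with over 40 N, if the wrist force passes 120 N, or if a joint passes its speed limit or range.

## Working session

There is one attempt and no reset: what is moved stays moved. The work goes in short steps, Python scripts to look and compute and a tool call to move; the robot and the scene stay as the last step left them, time stands still between calls to the robot, and variables do not carry over. Pictures are saved under pics/ and viewed, at most 10 in all, crops included, and the job is handed in when it is done.

Besides the shell and the picture viewer there is one more tool, called in YAML: its name, and indented under it one key for each argument. drive_tool: Moves the arm, as the interface text tells. Its arguments: {"type":"object","properties":{"rows":{"type":"array","items":{"type":"number"}},"grip_force":{"type":"number"}},"required":["rows"]}

```bash
mkdir -p pics
python3 - <<'E'
from cell import *
import cv2,numpy as np
print(get_obs(),tcp_to_tips)
for n in("top","side"):
    c=read_camera(n);cv2.imwrite(f"pics/{n}0.png",c["color"]);print(n,{k:(v.tolist() if hasattr(v,'tolist') else v) for k,v in c.items() if k!="color"})
c=read_camera("wrist");print(c["mount"],c["fov_y"],c.keys())
E
```

```text
{'time_s': 0.0, 'qpos': array([-62.27562346,  18.43959391,  -4.01494694,  83.17633161,
         1.29459521,  78.54079939,  -3.26061741]), 'joint_velocities': array([ 0.05233846,  0.03927115,  0.01642144, -0.00993539,  0.05946555,
       -0.00656869, -0.0134379 ]), 'effort': array([ 1.45057429e-04, -4.91286707e+01, -4.03881194e-01, -3.12531745e+01,
       -6.38139085e-02,  4.37336485e-02,  1.76155627e-04]), 'tool_pos': array([0.29418691, 0.57937756, 0.40364251]), 'tool_rot': array([-1.79888496e+02,  5.62139401e-03,  1.53084157e+02]), 'force': array([-0.12060018, -0.04482039, -0.13110723]), 'wrist_torque': array([-0.01862751,  0.01609589, -0.00259504]), 'grasp_force': 0.0, 'grip_width': 0.08696673990696237} 0.1822
top {'fov_y': 55.37606102991309, 'cx': 320.52698783527205, 'cy': 199.47555457979084, 'cam_to_world': [[-0.0004920708198335026, 0.997936668880141, -0.06420407129393116, 0.4794957264379265], [-0.9999966843518882, -0.0006533412057743381, -0.0024908694263418283, 0.029455709799838616], [-0.0025276771032937445, 0.06420263273166267, 0.9979336815634517, 0.9082766828868769], [0.0, 0.0, 0.0, 1.0]]}
side {'fov_y': 54.308343528534046, 'cx': 317.21318261038, 'cy': 196.48034922362527, 'cam_to_world': [[0.7560749448958712, 0.5229058709604849, -0.39359894285396935, 0.22697573556225453], [-0.6543930018479421, 0.593901241666222, -0.4680289673511235, -0.352466355344999], [-0.010976193927990693, 0.6114333694380578, 0.7912197911481227, 0.7088978994683767], [0.0, 0.0, 0.0, 1.0]]}
[[ 4.73091806e-04  9.59606762e-01  2.81344340e-01  7.75979573e-02]
 [ 9.99999576e-01 -6.76212131e-04  6.24878852e-04  1.66683597e-05]
 [ 7.89886428e-04  2.81343925e-01 -9.59606676e-01  2.13013635e-02]
 [ 0.00000000e+00  0.00000000e+00  0.00000000e+00  1.00000000e+00]] 65.75785266160364 dict_keys(['color', 'fov_y', 'cx', 'cy', 'mount'])
```

View pics/top0.png

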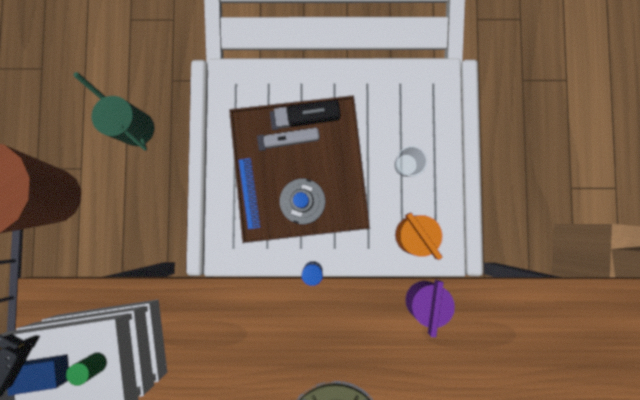

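View pics/side0.png

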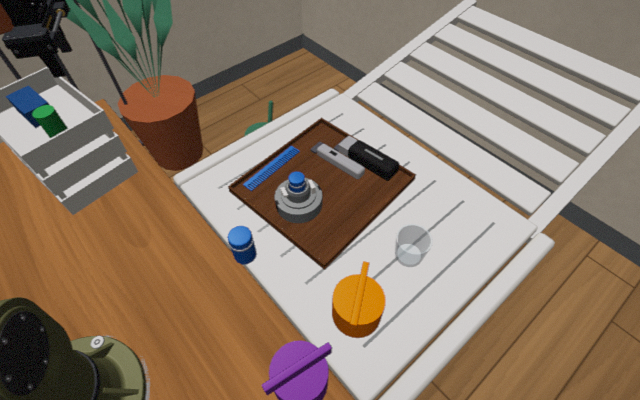

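The top view shows the orange cap at (421,236), its wing running from (407,214) to (440,258). The purple look-alike is at (431,305). The base is at (302,201) with the blue inner in it, and a decoy blue canister stands at (312,273) on the table. Next I'll enlarge the base and the cap.

Run:
```python
import cv2,numpy as np
t=cv2.imread("pics/top0.png");s=cv2.imread("pics/side0.png")
f=lambda im,x,y:cv2.resize(im[y:y+70,x:x+90],None,fx=4.4,fy=4.2,interpolation=cv2.INTER_CUBIC)
f=lambda im,x,y:cv2.resize(im[y:y+72,x:x+96],None,fx=4,fy=4,interpolation=cv2.INTER_CUBIC)
cv2.imwrite("pics/crop0.png",np.vstack([np.hstack([f(t,254,164),f(t,376,200)]),np.hstack([f(s,250,158),f(s,310,262)])]))
```

```text
(no output)
```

View pics/crop0.png

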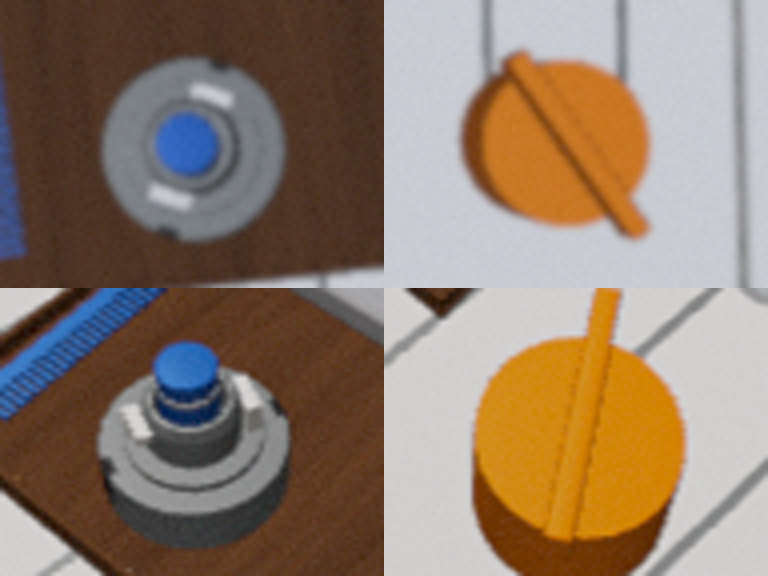

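```bash
cat > h.py <<'E'
from cell import *
import cv2,numpy as np
from scipy.spatial.transform import Rotation as R
def ray(c,uv,T=None):
    f=200/np.tan(np.radians(c["fov_y"]/2)); T=c["cam_to_world"] if T is None else T
    T=np.asarray(T); d=T[:3,:3]@np.array([(uv[0]-c["cx"])/f,-(uv[1]-c["cy"])/f,-1]); return T[:3,3],d
def tri(rs):
    A=0;b=0
    for o,d in rs:
        d=d/np.linalg.norm(d);P=np.eye(3)-np.outer(d,d);A=A+P;b=b+P@o
    x=np.linalg.solve(A,b);return x,[np.linalg.norm(np.cross(x-o,d/np.linalg.norm(d))) for o,d in rs]
def atz(r,z): o,d=r; return o+d*(z-o[2])/d[2]
def wristT(c,o):
    T=np.eye(4);T[:3,:3]=R.from_euler("xyz",o["tool_rot"],degrees=True).as_matrix();T[:3,3]=o["tool_pos"];return T@c["mount"]
def move(p,yaw,o=None):
    "rows needed: tool-frame shift & turn to bring TCP to p, tool down with yaw (deg)"
    o=o or get_obs();Rc=R.from_euler("xyz",o["tool_rot"],degrees=True);Rt=R.from_euler("xyz",[180,0,yaw],degrees=True)
    print("shift",(Rc.inv().apply(np.array(p)-o["tool_pos"])).round(4),"turn",(Rc.inv()*Rt).as_rotvec().round(4),"q",o["qpos"].round(0),"pos",o["tool_pos"].round(4),o["tool_rot"].round(2),"t",o["time_s"])
E
python3 - <<'E'
from h import *
t=read_camera("top");s=read_camera("side")
T=lambda x,y,ox,oy,k=0:(ox+x/4,oy+y/4)
P={
"innertop":((254+186/4,164+144/4),(250+187/4,158+(362-288)/4)),
"wing_near":((376+(632-384)/4,200+225/4),(310+(559-384)/4,262+(531-288)/4)),
"wing_far":((376+(518-384)/4,200+58/4),(365.5,264)),
"mark_far":((308.75,180),(250+276/4,158+(405-288)/4)),
"mark_near":((296.25,222.25),(250+108/4,158+(468-288)/4)),
"lug_far":((254+212/4,164+95/4),(250+248/4,158+(390-288)/4)),
}
r={}
for k,(a,b) in P.items():
    r[k],e=tri([ray(t,a),ray(s,b)]);print(k,r[k].round(4),np.round(e,4))
w=r["wing_near"]-r["wing_far"];print(np.degrees(np.arctan2(w[1],w[0]))%180,np.linalg.norm(w))
m=r["mark_far"]-r["mark_near"];print(np.degrees(np.arctan2(m[1],m[0])),np.linalg.norm(m),(r["mark_far"]+r["mark_near"])/2)
for z in(0,.006):
  print(atz(ray(t,(302,201)),z+.034), atz(ray(t,P["wing_near"][0]),z+.098))
E
```

```text
innertop [0.5307 0.0736 0.1021] [0.0006 0.0006]
wing_near [ 0.4111 -0.2185  0.0907] [0.0002 0.0002]
wing_far [ 0.4992 -0.1581  0.0935] [0.0006 0.0006]
mark_far [0.5794 0.0589 0.0413] [0.0006 0.0006]
mark_near [0.4835 0.0869 0.0399] [0. 0.]
lug_far [0.5601 0.0612 0.0674] [0.0006 0.0006]
34.40713468721714 0.10686287339766251
-16.25826442227183 0.09990135155753642 [0.53143954 0.07288526 0.04063773]
[0.53226107 0.07422043 0.034     ] [ 0.41150832 -0.21615462  0.098     ]
[0.53189895 0.07391322 0.04      ] [ 0.41201176 -0.2143359   0.104     ]
```

drive_tool:
  rows: [-0.052,-0.031,0,0,0,0,1,-0.052,-0.031,0,0,0,0,1,-0.052,-0.031,0,0,0,0,1,-0.052,-0.031,0,0,0,0,1,-0.052,-0.031,0,0,0,0,1]

```text
time_s: 0.88
tool_pos: [0.4567, 0.3218, 0.405]
tool_rot: [180.0, 0.0, 153.1]
force: [1.3, 0.9, -0.8]
grip_width: 0.0873
grasp_force: 0.0
```

drive_tool:
  rows: [-0.052,-0.031,0,0,0,0,1,-0.052,-0.031,0,0,0,0,1,-0.018,-0.056,0,0,0,0,1,-0.018,-0.056,0,0,0,0,1,-0.018,-0.056,0,0,0,0,1]

```text
time_s: 1.5
tool_pos: [0.4922, 0.0451, 0.4048]
tool_rot: [180.0, 0.0, 153.1]
force: [0.7, -0.8, 0.4]
grip_width: 0.0876
grasp_force: 0.0
```

drive_tool:
  rows: [-0.018,-0.056,0,0,0,0,1,-0.018,-0.056,0,0,0,0,1,-0.018,-0.056,0,0,0,0,1,-0.018,-0.056,0,0,0,0,1,0,0,0,0,0,0.173,1]

```text
time_s: 2.12
tool_pos: [0.4536, -0.1906, 0.4052]
tool_rot: [-180.0, 0.1, 142.4]
force: [1.0, 0.4, -0.5]
grip_width: 0.0871
grasp_force: 0.0
```

drive_tool:
  rows: [0,0,0,0,0,0.173,1,0,0,0,0,0,0.173,1,0,0,0,0,0,0.173,1,0,0,0,0,0,0.173,1,0,0,0,0,0,0.173,1]

```text
time_s: 2.75
tool_pos: [0.4554, -0.1852, 0.4047]
tool_rot: [180.0, -0.0, 93.3]
force: [-0.1, -0.1, -0.4]
grip_width: 0.0867
grasp_force: 0.0
```

drive_tool:
  rows: [0,0,0,0,0,0.173,1,0,0,0,0,0,0.173,1,0,0,0,0,0,0.173,1,0,0,0,0,0,0.173,1,0,0,0,0,0,0.173,1]

```text
time_s: 3.38
tool_pos: [0.4554, -0.1853, 0.4047]
tool_rot: [-180.0, -0.0, 43.7]
force: [-0.8, -0.0, 0.3]
grip_width: 0.087
grasp_force: 0.0
```

Run:
```python
from h import *
move([.4555,-.187,.33],34.4)
```

```text
shift [-0.0011  0.0013  0.0747] turn [-1.000e-04 -2.000e-04  1.627e-01] q [-12.  -2.  31. 106.   1.  76. -28.] pos [ 0.4554 -0.1853  0.4047] [-1.800e+02 -1.000e-02  4.372e+01] t 3.375
```

drive_tool:
  rows: [-0.001,0.001,0.04,0,0,0.163,1,0,0,0.035,0,0,0,1,0,0,0,0,0,0,1]

```text
time_s: 3.75
tool_pos: [0.4543, -0.1862, 0.3276]
tool_rot: [-179.8, 0.2, 34.7]
force: [0.8, 0.7, 0.1]
grip_width: 0.0871
grasp_force: 0.0
```

Run:
```python
from h import *
o=get_obs();c=read_camera("wrist");cv2.imwrite("pics/w1.png",c["color"]);print(o["tool_pos"],o["tool_rot"])
```

```text
[ 0.45431697 -0.18620953  0.32755162] [-179.77525582    0.22306221   34.7071025 ]
```

View pics/w1.png

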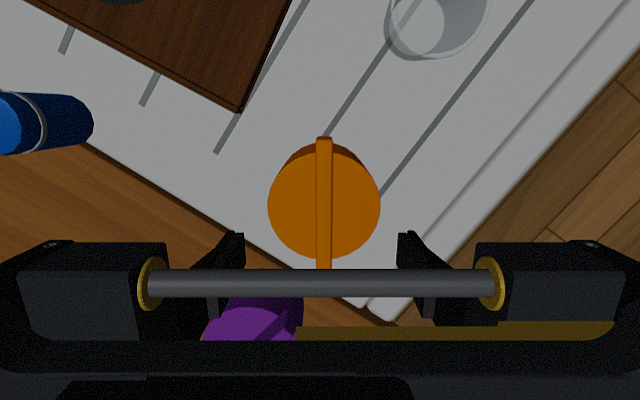

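The wrist view shows the wing vertical in the image at column 324. Its far end is at row 140, and the cap's top disc is centred at about (324,203).

Run:
```python
from h import *
o=get_obs();c=read_camera("wrist");T=wristT(c,o)
d=atz(ray(c,(324,203),T),.07);e=atz(ray(c,(324,139.5),T),.098);f=atz(ray(c,(324,262),T),.098)
w=e-f;a=np.arctan2(w[1],w[0]);print(d,e,np.degrees(a),e-.058*np.array([np.cos(a),np.sin(a),0]))
print(atz(ray(c,(268,203),T),.07)-atz(ray(c,(380,203),T),.07))
move([*d[:2],.258],np.degrees(a))
```

```text
[ 0.45862921 -0.18691582  0.07      ] [ 0.50220686 -0.15616325  0.098     ] 34.91297255396474 [ 0.45464557 -0.18935848  0.098     ]
[-0.05144851  0.07417249  0.        ]
shift [0.0023 0.0016 0.0727] turn [ 0.0007 -0.0005 -0.0035] q [-11.   2.  31. 112.  -1.  67. -35.] pos [ 0.4558 -0.1868  0.3307] [ 1.7996e+02 -3.0000e-02  3.4710e+01] t 3.85
```

drive_tool:
  rows: [0,0.001,0.04,0,0,0,1,0,0,0.035,0,0,0,1,0,0,0,0,0,0,1,0,0,0,0,0,0,-1,0,0,0,0,0,0,-1]
  grip_force: 25

```text
time_s: 4.47
tool_pos: [0.4567, -0.1877, 0.2564]
tool_rot: [179.9, -0.1, 34.7]
force: [-0.4, -0.3, 0.5]
grip_width: 0.0742
grasp_force: 0.0
```

drive_tool:
  rows: [0,0,0,0,0,0,-1,0,0,0,0,0,0,-1,0,0,0,0,0,0,-1,0,0,0,0,0,0,-1]

```text
time_s: 4.97
tool_pos: [0.456, -0.1875, 0.2547]
tool_rot: [-180.0, -0.0, 34.7]
force: [0.3, -0.1, 0.4]
grip_width: 0.0348
grasp_force: 0.0
```

drive_tool:
  rows: [0,0,0,0,0,0,-1,0,0,0,0,0,0,-1,0,0,0,0,0,0,-1,0,0,0,0,0,0,-1]

```text
time_s: 5.48
tool_pos: [0.456, -0.1874, 0.2547]
tool_rot: [-180.0, -0.0, 34.7]
force: [-0.2, -0.2, 0.1]
grip_width: 0.0117
grasp_force: 25.0
```

drive_tool:
  rows: [0,0,0,0,0,0,-1,0,0,-0.03,0,0,0,-1,0,0,-0.05,0,0,0,-1,0,0,-0.05,0,0,0,-1,0,0,0,0,0,0,-1]

```text
time_s: 6.1
tool_pos: [0.4571, -0.1883, 0.3887]
tool_rot: [179.7, -0.3, 34.7]
force: [1.1, 0.4, -1.8]
grip_width: 0.0117
grasp_force: 25.0
```

Run:
```python
from h import *
print(get_obs()["grip_width"],get_obs()["grasp_force"])
move([.5315,.0735,.385],70)
```

```text
0.01173227186180159 24.99995986931026
shift [ 0.2101 -0.1729  0.0041] turn [ 0.0073 -0.0042 -0.6161] q [-12.  -1.  31. 107.   1.  73. -36.] pos [ 0.4571 -0.1883  0.3887] [179.68  -0.35  34.7 ] t 6.1
```

drive_tool:
  rows: [0.042,-0.0346,0,0,0,0,-1,0.042,-0.0346,0,0,0,0,-1,0.042,-0.0346,0,0,0,0,-1,0.042,-0.0346,0,0,0,0,-1,0.042,-0.0346,0,0,0,0,-1]

```text
time_s: 6.72
tool_pos: [0.5301, 0.0759, 0.3831]
tool_rot: [-180.0, 0.1, 34.7]
force: [0.4, -0.8, -1.8]
grip_width: 0.0119
grasp_force: 25.0
```

drive_tool:
  rows: [0,0,0,0,0,-0.154,-1,0,0,0,0,0,-0.154,-1,0,0,0,0,0,-0.154,-1,0,0,0,0,0,-0.154,-1,0,0,0,0,0,0,-1]

```text
time_s: 7.35
tool_pos: [0.5298, 0.0742, 0.3832]
tool_rot: [-179.9, 0.1, 69.9]
force: [-0.4, 0.9, -1.2]
grip_width: 0.0119
grasp_force: 25.0
```

Run:
```python
from h import *
move([.5315,.0735,.385],70)
w=read_camera("wrist")["color"];s=read_camera("side")["color"]
t=read_camera("top")["color"]
f=lambda im,x,y:cv2.resize(im[y:y+100,x:x+133],None,fx=3,fy=3,interpolation=cv2.INTER_CUBIC)
cv2.imwrite("pics/m2.png",np.vstack([np.hstack([f(w,190,110),f(w,255,190)]),np.hstack([f(s,235,130),f(t,235,150)])]))
```

```text
shift [-0.0001  0.0018 -0.0018] turn [-0.002   0.0014 -0.0016] q [-25.   5.  15. 102.  -1.  74. -30.] pos [0.5298 0.0742 0.3832] [-1.7989e+02  8.0000e-02  6.9910e+01] t 7.35
```

View pics/m2.png

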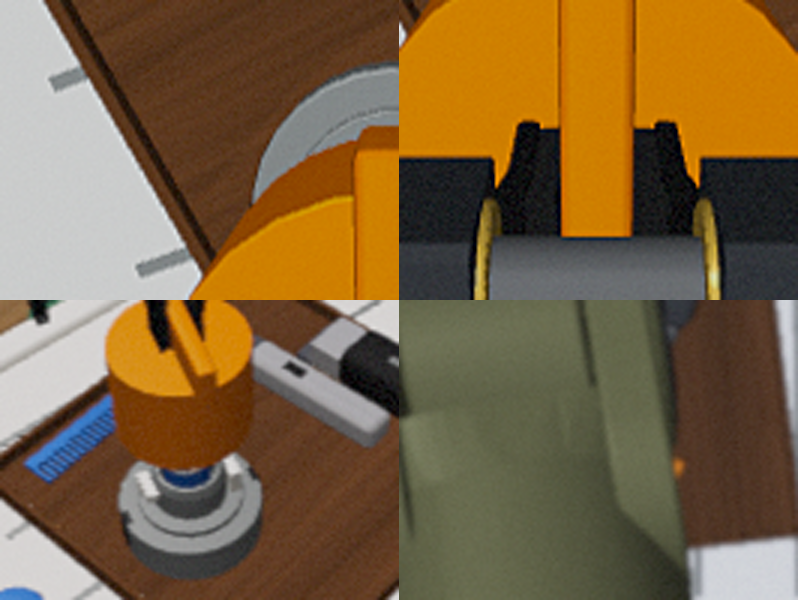

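The side crop shows the cap above the base, slightly left of its centre. The wrist crop shows the foot's arc from (275,175) to (320,131), and the wing's far end at row 160.

Run:
```python
from h import *
from scipy.optimize import least_squares
o=get_obs();c=read_camera("wrist");T=wristT(c,o);M=c["mount"]
we=atz(ray(c,(321,160),M),.1567);de=atz(ray(c,(307.3,175),M),.1847);de2=atz(ray(c,(190+260/3,110+243/3),M),.1847)
print("wing end x-.058:",we-[.058,0,0],"disc edge",de,np.sqrt(.046**2-de[1]**2),de2,np.sqrt(.046**2-de2[1]**2))
for k in(0,4):
  pts=np.array([(256,190),(264,150),(290,108),(330,79),(360,69),(390,64)])+[k*.7,k*.7]
  W=np.array([atz(ray(c,(190+x/3,110+y/3),T),.040) for x,y in pts])
  r=least_squares(lambda p:np.hypot(W[:,0]-p[0],W[:,1]-p[1])-.052,[.53,.073]);print(r.x,r.fun.round(4))
# side: silhouettes
s=read_camera("side");f=200/np.tan(np.radians(s["fov_y"]/2));Ti=np.linalg.inv(s["cam_to_world"])
def pr(p):
    q=Ti[:3,:3]@p.T+Ti[:3,3:];return s["cx"]-f*q[0]/q[2],s["cy"]+f*q[1]/q[2]
a=np.linspace(0,2*np.pi,720);ci=np.c_[np.cos(a),np.sin(a),0*a]
for nm,cen,rad in(("captop",[*o["tool_pos"][:2],o["tool_pos"][2]-.1847],.046),("foot",[.5315,.0735,.040],.052)):
    u,v=pr(np.array(cen)+rad*ci);print(nm,"crop extents x",[(u.min()-235)*3,(u.max()-235)*3],"y",[(v.min()-130)*3+300,(v.max()-130)*3+300])
for d in([.003,0,0],[0,.003,0]):
    u=pr(np.array([[.5315,.0735,.04]]));v=pr(np.array([[.5315,.0735,.04]])+d);print(d,[float((v[i]-u[i])[0]*3) for i in(0,1)])
```

```text
wing end x-.058: [-0.00303927 -0.00019569  0.1567    ] disc edge [ 0.04222113 -0.00752453  0.1847    ] 0.0453804080152493 [ 0.03329205 -0.02437626  0.1847    ] 0.0390102317063323
[0.5324937  0.07526605] [-0.0007  0.0002  0.0006  0.0002 -0.0003 -0.0003]
[0.5330774  0.07405749] [-0.0007  0.0002  0.0006  0.0002 -0.0003 -0.0003]
captop crop extents x [np.float64(99.88235448589023), np.float64(249.03268855530501)] y [np.float64(286.33125162477404), np.float64(391.75800327850266)]
foot crop extents x [np.float64(118.10674943584672), np.float64(261.58382908376944)] y [np.float64(440.46424501482164), np.float64(553.7478045525429)]
[0.003, 0, 0] [3.201695779545446, -2.153569105672773]
[0, 0.003, 0] [-2.6083744432086746, -2.4449880978530985]
```

drive_tool:
  rows: [0.0037,0.002,0,0,0,0,-1,0,0,0.03,0,0,0,-1,0,0,0.025,0,0,0,-1,0,0,0,0,0,0,-1]
  grip_force: 25

```text
time_s: 8.1
tool_pos: [0.5326, 0.0772, 0.3279]
tool_rot: [-179.8, 0.1, 70.0]
force: [-0.3, -0.5, -1.4]
grip_width: 0.0118
grasp_force: 25.0
```

Run:
```python
from h import *
move([.533,.077,.2955],70);print(get_obs()["force"])
s=read_camera("side")["color"]
cv2.imwrite("pics/s3.png",cv2.resize(s[125:245,230:380],None,fx=5,fy=5,interpolation=cv2.INTER_CUBIC))
```

```text
shift [-0.      0.0006  0.0324] turn [-0.0034  0.0023 -0.0001] q [-25.   8.  15. 105.  -2.  67. -29.] pos [0.5326 0.0772 0.3279] [-1.7981e+02  1.3000e-01  7.0000e+01] t 8.1
[-0.25709151 -0.46930388 -1.41218283]
```

View pics/s3.png

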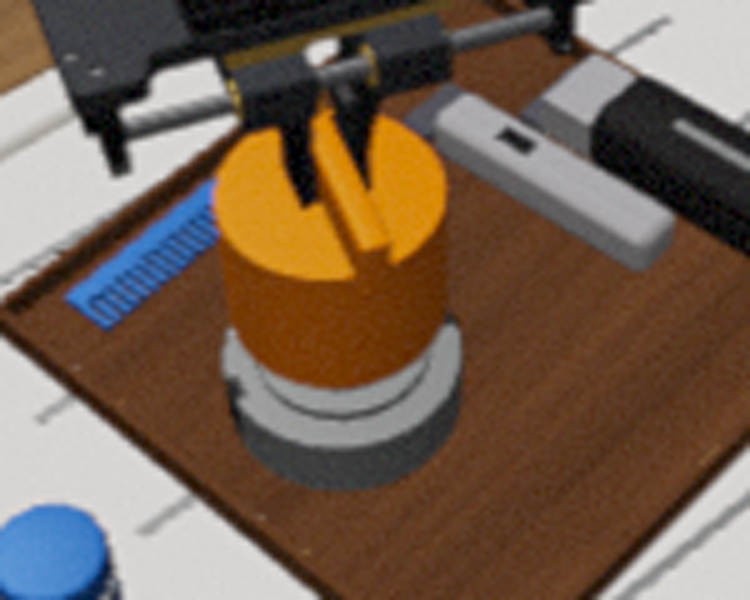

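The cap is above the base. The foot spans columns 221–462, the cap's top disc spans 215–448 with its bottom at row 280, and the cap's lower edge reaches row 387.

Run:
```python
from h import *
s=read_camera("side");f=200/np.tan(np.radians(s["fov_y"]/2));Ti=np.linalg.inv(s["cam_to_world"])
def pr(p):
    q=Ti[:3,:3]@p.T+Ti[:3,3:];return (s["cx"]-f*q[0]/q[2]-230)*5,(s["cy"]+f*q[1]/q[2]-125)*5
a=np.linspace(0,2*np.pi,720);ci=np.c_[np.cos(a),np.sin(a),0*a]
for nm,cen,rad in(("captop",[.5315,.0742,.1432],.046),("capedge",[.5315,.0742,.0732],.046),("foot",[.532,.074,.040],.052),("footbottom",[.532,.074,.006],.052)):
    u,v=pr(np.array(cen)+rad*ci);print(nm,"x",u.min().round(1),u.max().round(1),"y",v.min().round(1),v.max().round(1))
for d in([.001,0,0],[0,.001,0]):
    u=pr(np.array([[.5315,.0735,.1]]));v=pr(np.array([[.5315,.0735,.1]])+d);print(d,[float((v[i]-u[i])[0]) for i in(0,1)])
```

```text
captop x 210.3 444.3 y 104.5 277.3
capedge x 227.4 445.6 y 219.1 388.0
foot x 222.1 461.1 y 257.9 446.5
footbottom x 229.5 461.1 y 305.5 491.7
[0.001, 0, 0] [1.8893764429958537, -1.2244047538709424]
[0, 0.001, 0] [-1.5324139401573689, -1.3879693364903574]
```

drive_tool:
  rows: [0.001,-0.001,0.004,0,0,0,-1,0,0,0.005,0,0,0,-1,0,0,0.005,0,0,0,-1,0,0,0,0,0,0,-1]

```text
time_s: 8.7
tool_pos: [0.5325, 0.0783, 0.3152]
tool_rot: [-180.0, 0.0, 70.0]
force: [0.5, 0.1, -1.3]
grip_width: 0.0121
grasp_force: 25.0
```

drive_tool:
  rows: [0,0,0.005,0,0,0,-1,0,0,0.005,0,0,0,-1,0,0,0.005,0,0,0,-1,0,0,0,0,0,0,-1]

```text
time_s: 9.2
tool_pos: [0.5325, 0.0783, 0.3001]
tool_rot: [-179.9, 0.0, 70.0]
force: [-0.4, -0.1, -2.0]
grip_width: 0.012
grasp_force: 25.0
```

drive_tool:
  rows: [0,0,0.002,0,0,0,-1,0,0,0.002,0,0,0,-1,0,0,0.001,0,0,0,-1,0,0,0,0,0,0,-1]

```text
time_s: 9.7
tool_pos: [0.5327, 0.0784, 0.2957]
tool_rot: [-180.0, 0.0, 70.0]
force: [-1.1, 0.5, -1.6]
grip_width: 0.0118
grasp_force: 25.0
```

drive_tool:
  rows: [0,0,0,0,0,0,-0.3,0,0,0,0,0,0,-0.3,0,0,0,0,0,0,-0.3,0,0,0,0,0,0,-0.3,0,0,0,0,0,0,-0.3]

```text
time_s: 10.32
tool_pos: [0.5327, 0.0784, 0.2958]
tool_rot: [180.0, -0.0, 70.0]
force: [0.2, -0.3, 0.0]
grip_width: 0.0305
grasp_force: 0.0
```

drive_tool:
  rows: [0,0,-0.01,0,0,0,-0.3,0,0,0,0,0,0,-0.3,0,0,0,0,0,0,-0.3,0,0,0,0,0,0,-0.3]

```text
time_s: 10.82
tool_pos: [0.5326, 0.0784, 0.3057]
tool_rot: [-180.0, 0.0, 70.0]
force: [-0.1, 0.3, -0.3]
grip_width: 0.0305
grasp_force: 0.0
```

Run:
```python
from h import *
s=read_camera("side")["color"];w=read_camera("wrist")["color"]
cv2.imwrite("pics/s4.png",np.hstack([cv2.resize(s[125:245,230:350],None,fx=4,fy=4,interpolation=cv2.INTER_CUBIC),w[80:280:,220:420].repeat(2,0).repeat(2,1)[:,:320].copy() if 0 else cv2.resize(w[80:320,240:400],(320,480))]))
o=get_obs();print(o["tool_pos"],o["qpos"].round(0),o["grip_width"])
```

```text
[0.53264203 0.07833539 0.30559151] [-25.   9.  15. 107.  -3.  65. -29.] 0.03034743898946213
```

View pics/s4.png

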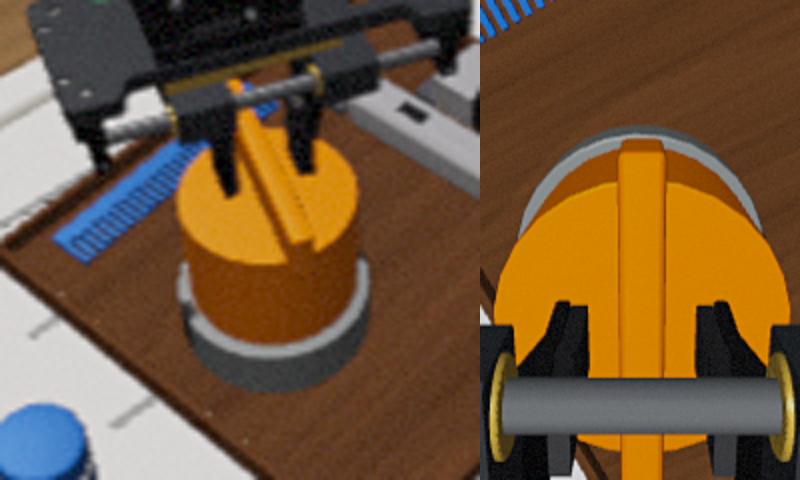

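The cap is fully seated on the foot, with the wing crosswise and the fingers clear. I'll regrip it at the cap's centre and turn it.

drive_tool:
  rows: [-0.0035,0,0.009,0,0,0,-0.3,0,0,0,0,0,0,-1,0,0,0,0,0,0,-1,0,0,0,0,0,0,-1,0,0,0,0,0,0,-1]
  grip_force: 8

```text
time_s: 11.55
tool_pos: [0.5315, 0.0751, 0.2968]
tool_rot: [180.0, -0.0, 70.0]
force: [-0.6, -0.7, -0.7]
grip_width: 0.012
grasp_force: 8.0
```

drive_tool:
  rows: [0,0,0,0,0,0,-1,0,0,0,0,0,0.1,-1,0,0,0,0,0,0.1,-1,0,0,0,0,0,0.1,-1,0,0,0,0,0,0.1,-1]

```text
time_s: 12.18
tool_pos: [0.5315, 0.0751, 0.2968]
tool_rot: [180.0, -0.0, 46.9]
force: [0.3, -0.2, -0.7]
grip_width: 0.012
grasp_force: 8.0
```

Smooth so far.

drive_tool:
  rows: [0,0,0,0,0,0.12,-1,0,0,0,0,0,0.12,-1,0,0,0,0,0,0.12,-1,0,0,0,0,0,0.12,-1,0,0,0,0,0,0.12,-1]

```text
time_s: 12.8
tool_pos: [0.5315, 0.0751, 0.2968]
tool_rot: [-180.0, -0.0, 12.5]
force: [-0.5, -0.3, 0.0]
grip_width: 0.012
grasp_force: 8.0
```

drive_tool:
  rows: [0,0,0,0,0,0.1,-1,0,0,0,0,0,0.1,-1,0,0,0,0,0,0.1,-1,0,0,0,0,0,0,-1]

```text
time_s: 13.3
tool_pos: [0.5315, 0.0751, 0.2968]
tool_rot: [-180.0, -0.0, -4.4]
force: [0.8, -0.9, -1.7]
grip_width: 0.012
grasp_force: 8.0
```

Run:
```python
from h import *
move([.5315,.0751,.2968],-16.3);print(get_obs()["wrist_torque"])
```

```text
shift [-0.  0. -0.] turn [-1.000e-04 -0.000e+00  2.074e-01] q [ -30.    9.   22.  108.   -4.   64. -102.] pos [0.5315 0.0751 0.2968] [-180.     -0.     -4.42] t 13.3
[ 0.00018988  0.11258356 -0.0058145 ]
```

drive_tool:
  rows: [0,0,0,0,0,0.08,-1,0,0,0,0,0,0.08,-1,0,0,0,0,0,0.05,-1,0,0,0,0,0,0,-1]

```text
time_s: 13.8
tool_pos: [0.5315, 0.0751, 0.2968]
tool_rot: [-180.0, -0.0, -16.4]
force: [-0.3, -0.5, 0.5]
grip_width: 0.0122
grasp_force: 8.0
```

Run:
```python
from h import *
o=get_obs();print(o["wrist_torque"],o["tool_rot"],o["grip_width"])
```

```text
[-0.01967203  0.15075785 -0.06542046] [-1.79997566e+02 -1.85267208e-03 -1.63875892e+01] 0.012164855841077946
```

drive_tool:
  rows: [0,0,0,0,0,0.03,-1,0,0,0,0,0,0.03,-1,0,0,0,0,0,0,-1]

```text
time_s: 14.18
tool_pos: [0.5315, 0.0747, 0.2968]
tool_rot: [180.0, -0.0, -20.0]
force: [-0.8, -2.0, 3.0]
grip_width: 0.0125
grasp_force: 8.2
```

Run:
```python
from h import *
o=get_obs();print(o["wrist_torque"],o["tool_rot"],o["grip_width"])
```

```text
[-0.48582222  0.44739672  0.19759501] [ 1.79970537e+02 -1.46021007e-03 -1.99530568e+01] 0.012532763357750198
```

The stop shows up as wrist torque. I'll let go and lift away.

drive_tool:
  rows: [0,0,0,0,0,-0.02,-1,0,0,0,0,0,0,-0.2,0,0,0,0,0,0,-0.2,0,0,0,0,0,0,-0.2,0,0,0,0,0,0,-0.2]

```text
time_s: 14.8
tool_pos: [0.5316, 0.0752, 0.2967]
tool_rot: [-180.0, -0.0, -18.8]
force: [-0.1, -0.2, 0.1]
grip_width: 0.0339
grasp_force: 0.0
```

drive_tool:
  rows: [0,0,-0.04,0,0,0,-0.2,0,0,-0.06,0,0,0,-0.2,0,0,-0.03,0,0,0,-0.2,0,0,0,0,0,0,-0.2,0,0,0,0,0,0,-0.2]

```text
time_s: 15.42
tool_pos: [0.5312, 0.0751, 0.4259]
tool_rot: [180.0, 0.1, -18.8]
force: [-0.6, -0.5, -0.3]
grip_width: 0.0347
grasp_force: 0.0
```

Run:
```python
from h import *
s=read_camera("side")["color"];w=read_camera("wrist")["color"]
cv2.imwrite("pics/s5.png",np.hstack([cv2.resize(s[125:245,230:350],(400,400)),cv2.resize(w[80:330,195:445],(400,400))]))
```

```text
(no output)
```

View pics/s5.png

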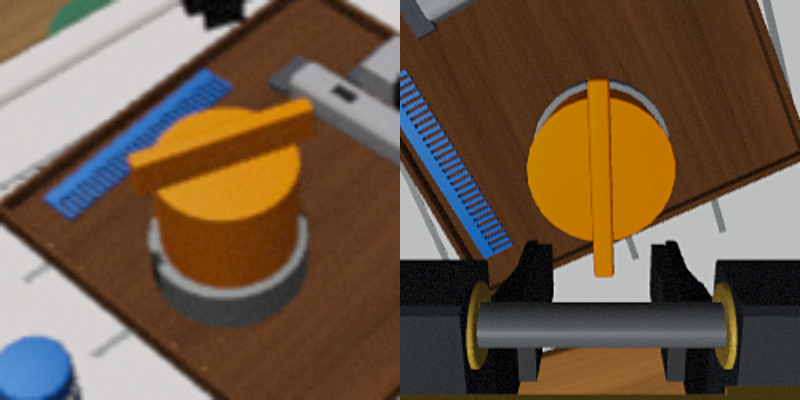

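The cap is fully down, with its wing at about -16.4°, matching the marks at -16.3°. The gripper is clear.

```bash
python3 -c "
from cell import *
print(sign_off())"
```

```text
the job is handed in; nothing more can be done
None
```

I set the orange cap down over the blue canister, let go of it, then turned it clockwise to the stop with its wing on the black marks; the job is handed in at about 15.5 s of the 56 s, but sign-off returned no verdict.

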